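# Start the bench press from its console

## Robot

A 6-joint arm with a two-finger parallel gripper is mounted at the origin on a cart in front of the work surface, level with it; the furniture and walls round the work are solid. World frame = base frame: x ahead of the robot, y to its left, z up, the work surface at z = 0. Lengths are in m, angles in rad, forces in N, time in s.
With the tool pointing down it reaches from about 0.375 to 0.9 m from the base axis. Payload 3.1 kg.
Tool frame: the origin (TCP) lies at the centre of the arm's flange, where the gripper is bolted on; the fingertips stand 173 mm ahead of it and the grasp point (between the pads) lies 155 mm ahead of it (tip_extent is the distance from the TCP to the fingertips, in m); z points along the fingers, y is the direction in which the jaws open and shut (so a half turn about z gives the same grasp; the last joint's range is limited). The gripper opens to 85 mm and grips with 20 to 120 N. Pads are 22 mm wide; open, the fingers measure 114 mm over their backs; the gripper's body (76 mm by 85 mm) begins 54 mm behind the grasp point. The pads swing forward as they close: fully open they stand 13 mm farther back than shut.
Start: joints at [0.984, 0.527, 1.433, -0, 1.181, -0.178], TCP at [0.248, 0.573, 0.405] pointing down, gripper open.
Joint ranges: [-3.08, 3.08], [-0.75, 2.2], [0.22, 2.44], [-1.43, 4.57], [0, 2.65], [-2.85, 2.85]. Speed limits (rad/s): [2.79, 2.79, 3.14, 3.14, 3.14, 3.14].

## Interface

Orientations are given as a unit quaternion [x, y, z, w].
In Python, from station import sense, snapshot, sign_off, tip_extent gives the robot as it stands. The module is installed in compiled form; this text tells all that it offers.
- The arm moves only by the tool servo_tool, never from a script. Its argument "rows" is a list of rows, each a list of 3 entries, a list of its own where there are three numbers: the shift along the tool's x, y, z in mm, then the turn about the tool's z in degrees, then the opening, from -1 (shut) to 1 (fully open), so that 0 is half open. A call has 1 to 8 rows; each row is the pose to reach, as a shift and turn from the pose measured when the call began, along the tool's axes at that moment; what a row does not reach only later rows make up. A row lasts 1/10 s, in which the tool goes at most 50 mm and 8.59 degrees, less where a joint would pass 70% of its speed; a pose out of reach is approached as far as the arm can. A call with a gripper value outside its range is refused whole. The fingers move at their own pace and stop on an object; "force" is the grip in N (left out, the last holds). Time passes only in rows, so rows that repeat a pose let the fingers close. It gives the time, the measured TCP pose, the force and the opening at its end, in the units of the state.
- sense(): the state, without advancing time (a new reading comes with each control period).
- snapshot(name): name is "scene" or "top"; returns a dict with "image" (420x560x3 uint8, blue, green, red), "z_map" (420x560 float32, m along the optical axis (not along the pixel's ray), 0 where there is no reading), "vertical_fov" (degrees; the focal length in pixels is half the picture's height over the tangent of half this angle, whatever the lens; pixels are square), "cx", "cy" (the principal point, pixels), "cam_to_world" (4x4, takes a point from camera to world coordinates). Camera axes: x right, y down, z forward; pixel columns grow to the right and rows downward; lengths in m; the calibration is good to about 2 mm. A picture is of the moment at which its call begins.
- sign_off(): hands the job in, once; it reports no verdict.
The state is a dict: "t": time; "q": joint angles; "qd": joint speeds; "tau": joint torques, N m; "tcp_pos": TCP position; "tool_rot": TCP orientation; "force": force on the tool from outside, world axes, zero at the start; "ft_torque": the same for the moment, N m; "finger_gap": opening from 0.0 (shut) to 1.0 (fully open).
Only numpy, scipy, OpenCV 4.12 (cv2) and the standard library are available. Lean on these libraries where they do the work, as an engineer would, in place of code of your own. Each camera call takes 0.05 s, during which the arm holds its last target. There are 200 camera calls.

## Task

Start the bench press closing from its grey control console: push the far end of the black rocker (the end with the white bar) fully down, then push the blue button fully in so that it stays in, and then press the green button and finish while still holding it well down. Keep to that order, do not press the red button, and leave everything else on the table where it stands, with nothing picked up.

Things in the scene. Friction and masses are not known exactly. Their poses are not given: they have to be found in the camera images.
- console: Grey control console, a fixed box 120 mm deep (its x), 320 mm wide (its y) and 50 mm tall with an aluminium top; origin under its centre at table height, +x is its far side from the robot. On its top four controls stand in one row along its y, 75 mm apart centre to centre, at y = -112.5, -37.5, 37.5, 112.5 mm; which control is in which place varies. All are turned like the console. (Its press, at the back, does not move.)
- rocker_hinge (a point): Hinge axis of the black paddle rocker, on the middle of its top, fixed, 68.5 mm above the table; x points to the far end (the one with the white bar), y along the hinge. The rocker is 74 mm long (37 mm each side of the hinge along x) and 34 mm wide, in a low grey frame 88x48 mm whose top is 2.5 mm below the hinge. Its top is a shallow V: one half lies level at the height of the hinge while the other slopes up 0.30 rad.
- rocker_far (a point): Where to push the rocker: middle of the top of its far half, 24 mm from the hinge; it moves with the rocker. Off it stands 7 mm above the hinge, on it is level with the hinge, 68.5 mm above the table (this point then lies 24 mm from the hinge along x).
- rocker (a joint): Rocker angle, rad: about 0 = off (far end up), 0.30 = fully on (far half level, near half up). It stays where it is left; about 4 N at rocker_far moves it, then it meets a hard stop.
- blue_top (a point): Centre of the flat top of the blue push button, a cap 31 mm across in a black round housing 48 mm across whose top is 64 mm above the table; out, the cap top is 76 mm above the table, fully in 68 mm. The point moves with the cap; z up.
- blue (a joint): How far the blue button is in, m: about 0 = out, 0.008 = fully in. It stays where it is pushed (latching); 3 N moves it, then it meets a hard stop.
- green_top (a point): Centre of the flat top of the green push button, same size, housing and heights as the blue one. The point moves with the cap; z up.
- green (a joint): How far the green button is in, m: 0 = out, 0.008 = fully in. A spring returns it: 1.2 N at the start of its travel, 6 N fully in.
- red_top (a point): Centre of the top of the red mushroom stop button, 38 mm across, 76 mm above the table; not to be pressed.
- red (a joint): How far the red button is in, m: 0 = out, 0.008 = fully in; spring return.
- reel_red: wooden thread reel with red thread, 35 mm across, 44 mm tall, standing to the left of the console; loose, origin at the centre of its underside; stays where it is
- reel_natural: wooden thread reel with natural thread, 35 mm across, 44 mm tall, standing to the left of the console; loose, origin at the centre of its underside; stays where it is
- beeswax: yellow cake of beeswax, 38x52x18 mm, on the left side of the table; loose, origin at the centre of its underside; stays where it is
- eraser_tube: spotted eraser stick, 13x64x12 mm, lying beside the right end of the console; loose, origin at the centre of its underside; stays where it is
- clip_b: black fold-back clip, 60x26x19 mm, on the left side of the table; loose, origin at the centre of its underside; stays where it is
- weight_block_small: square brass weight with knob, 50x50x42 mm, on the left side of the table; loose, origin at the centre of its underside; stays where it is

How it is judged:
On the way, in this order (a step that is already met when the one before it is completed fails the run):
1. the rocker is switched on (value of joint rocker above 0.25 rad), for 0.1 s.
2. the blue button is in (value of joint blue above 0.006 m), for 0.1 s.
3. the green button is held down (value of joint green above 0.0045 m), for 0.2 s.
At the end, for the whole second after the job is handed in: The rocker is on (above 0.25 of 0.30 rad), the blue button is in by more than 6 of its 8 mm, the robot holds the green button down by more than 4.5 of its 8 mm, and the red button is out (value of joint rocker above 0.25 rad and value of joint blue above 0.006 m and value of joint green above 0.0045 m and value of joint red below 0.002 m); the arm keeps its last pose, push and grip.
It fails at once if the red button is pressed by more than 2 mm (value of joint red above 0.002 m).
It fails at once if the blue button is pressed by more than 3 mm before the rocker is on (value of joint blue above 0.003 m and value of joint rocker below 0.25 rad).
It fails at once if the green button is pressed by more than 3 mm before the blue one is in or with the rocker off (value of joint green above 0.003 m and (value of joint blue below 0.006 m or value of joint rocker below 0.25 rad)).
It fails at once if a thing that should be left alone is moved by more than 25 mm, lifted or carried away (distance of any of reel_red, reel_natural, beeswax, eraser_tube, clip_b, weight_block_small from where it was at the start of the episode above 0.025 m).
It also fails if it takes over 32 s, if anything falls off the work surface, if the arm or the gripper's body presses on something with over 40 N, if the wrist force passes 120 N, or if a joint passes its speed limit or range.

## Working session

There is one attempt and no reset: what is moved stays moved. The work goes in short steps, Python scripts to look and compute and a tool call to move; the robot and the scene stay as the last step left them, time stands still between calls to the robot, and variables do not carry over. Pictures are saved under pics/ and viewed, about 8 in all and at most 12, crops included, and the job is handed in when it is done.

Besides the shell and the picture viewer there is one more tool, called as name(argument=value, ...) on one line, values as JSON. servo_tool: Moves the arm, as the interface text tells. Its arguments: {"type":"object","properties":{"rows":{"type":"array"},"force":{"type":"number"}},"required":["rows"]}

```bash
mkdir -p pics; cat > h.py <<'E'
import numpy as np,cv2
from station import sense,snapshot,tip_extent
def cloud(s):
    h,w=s['z_map'].shape; f=h/2/np.tan(np.radians(s['vertical_fov'])/2)
    u,v=np.meshgrid(np.arange(w),np.arange(h)); z=s['z_map']
    P=np.stack([(u-s['cx'])/f*z,(v-s['cy'])/f*z,z,np.ones_like(z)],-1)
    return (P@np.array(s['cam_to_world']).T)[...,:3]
E
python3 - <<'E'
from h import *
for n in('top','scene'):
    s=snapshot(n); cv2.imwrite(f'pics/{n}0.png',s['image']); np.save(n+'.npy',cloud(s))
    print(n,s['vertical_fov'],np.round(s['cam_to_world'],3).tolist())
x=sense();print(x['t'],x['tcp_pos'],x['tool_rot'],x['force'],x['finger_gap'],tip_extent)
E
```

```text
top 47.46846603910791 [[0.014, -0.998, 0.056, 0.491], [-1.0, -0.015, -0.014, -0.007], [0.015, -0.056, -0.998, 1.371], [0.0, 0.0, 0.0, 1.0]]
scene 43.381993898905 [[0.667, -0.498, 0.554, -0.305], [-0.745, -0.457, 0.486, -0.794], [0.011, -0.737, -0.676, 1.139], [0.0, 0.0, 0.0, 1.0]]
0.1 [0.24824244 0.57324392 0.40382906] [ 2.02979589e-01  9.79182466e-01 -9.18955421e-04 -3.75258540e-04] [-0.6577434  -0.2925085   0.73756029] 1.0009355340923614 0.1734
```

View pics/top0.png

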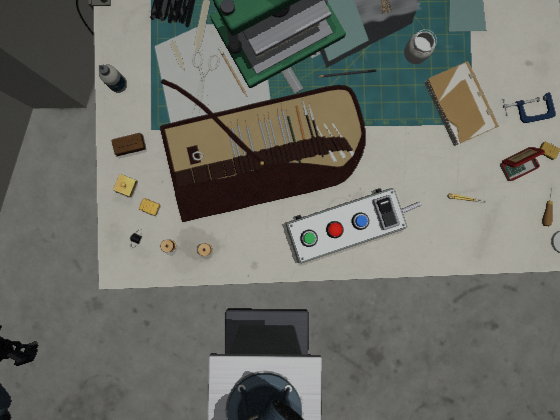

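View pics/scene0.png

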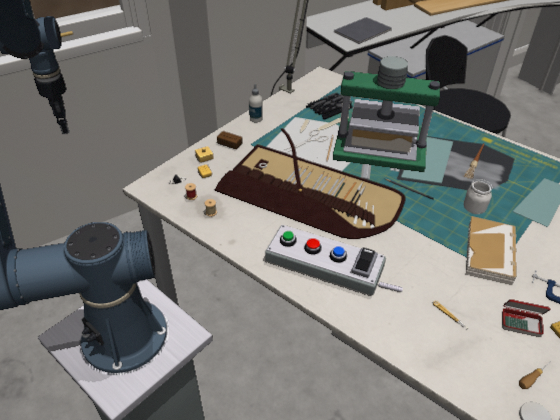

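The top view shows green at (309,238), red (335,229), blue (361,221) and the rocker at (386,212). Next I'll locate them.

```bash
python3 - <<'E'
from h import *
for n,bx in(('top',(280,180,415,270)),('scene',(260,220,410,300))):
    im=cv2.imread(f'pics/{n}0.png'); C=np.load(n+'.npy'); x0,y0,x1,y1=bx
    hs=cv2.cvtColor(im,cv2.COLOR_BGR2HSV)
    M=np.zeros(im.shape[:2],bool); M[y0:y1,x0:x1]=1
    c={}
    for nm,(a,b) in dict(green=(50,85),blue=(100,125),red=(0,8)).items():
        m=M&(hs[...,0]>=a)&(hs[...,0]<=b)&(hs[...,1]>130)&(hs[...,2]>70)
        k,l,st,ce=cv2.connectedComponentsWithStats(m.astype(np.uint8))
        i=1+st[1:,4].argmax(); m=l==i; P=C[m]; z=np.median(P[:,2]); P=P[abs(P[:,2]-z)<.006]
        c[nm]=(P.max(0)+P.min(0))/2
        print(n,nm,st[i],ce[i].round(1),P.mean(0).round(4),c[nm].round(4),np.ptp(P,axis=0).round(3))
    d=c['green']-c['blue'];print(np.linalg.norm(d[:2]),'yaw',np.degrees(np.arctan2(-d[0],d[1])), 'rocker', c['blue']-d/2)
    # console box
    m=M&(C[...,2]>.035)&(C[...,2]<.09)
    k,l,st,ce=cv2.connectedComponentsWithStats(m.astype(np.uint8)); m=l==1+st[1:,4].argmax()
    r=cv2.minAreaRect(C[m&(C[...,2]>.044)][:,:2].astype(np.float32)*1000);print(r,np.median(C[m&(C[...,2]<.056)][:,2]))
    # dark rocker region
    m=M&(hs[...,2]<70)&(C[...,2]>.055); k,l,st,ce=cv2.connectedComponentsWithStats(m.astype(np.uint8))
    for i in range(1,k):
        if st[i,4]>60: P=C[l==i];print('dark',st[i],P.mean(0).round(4),cv2.minAreaRect(P[:,:2].astype(np.float32)*1000))
s=cv2.imread('pics/top0.png')[180:270,280:415];cv2.imwrite('pics/crop.png',cv2.resize(s,None,fx=5,fy=5,interpolation=2))
E
```

```text
top green [304 233  11  11  92] [308.9 237.9] [ 0.4852 -0.1158  0.0758] [ 0.4852 -0.1159  0.0758] [0.027 0.028 0.012]
top blue [356 215  11  12  98] [361.  220.5] [ 0.5346 -0.2573  0.0756] [ 0.536  -0.2573  0.0757] [0.027 0.028 0.011]
top red [328 223  15  14 154] [335.2 229.1] [ 0.5107 -0.1873  0.0753] [ 0.5106 -0.188   0.075 ] [0.033 0.036 0.011]
0.15025291650950828 yaw 19.792751877156146 rocker [ 0.56148038 -0.32799778  0.07565962]
((522.5664672851562, -222.73031616210938), (118.91253662109375, 318.2707214355469), 19.242172241210938) 0.04967298874982573
dark [376 197  21  30 325] [ 0.5585 -0.3247  0.083 ] ((510.5481872558594, -182.19271850585938), (74.43243408203125, 343.8746032714844), 18.638822555541992)
scene green [283 232  10   9  66] [287.9 235.4] [ 0.4818 -0.1179  0.0756] [ 0.4831 -0.1183  0.0754] [0.03  0.03  0.011]
scene blue [333 247  11  10  85] [338.2 251.3] [ 0.5308 -0.259   0.0757] [ 0.5325 -0.2584  0.0755] [0.03  0.028 0.012]
scene red [307 239  13  10 102] [312.7 243.4] [ 0.5053 -0.1887  0.0756] [ 0.5073 -0.1879  0.0758] [0.033 0.034 0.011]
0.14854566699190047 yaw 19.42226722277038 rocker [ 0.55717089 -0.32840451  0.07551141]
((518.851806640625, -224.16458129882812), (123.0718994140625, 317.91363525390625), 19.17374038696289) 0.04990478561187239
dark [355 248  20  24 243] [ 0.5459 -0.3336  0.0798] ((138.449462890625, -542.59716796875), (1019.0640258789062, 41.95196533203125), 27.132587432861328)
```

View pics/crop.png

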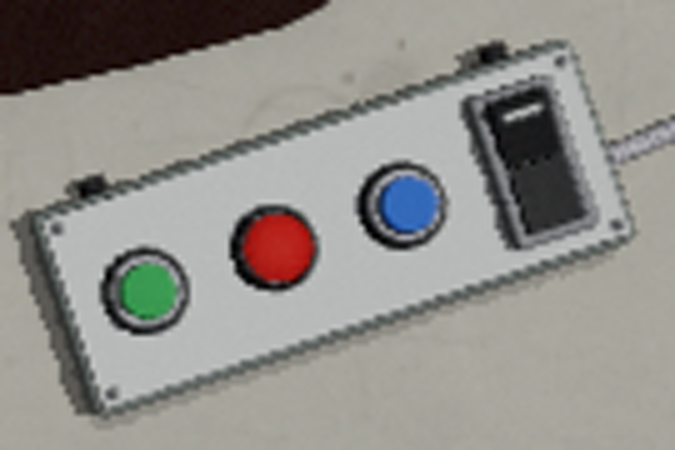

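The crop confirms it: the white bar is at the far end, around (520,112). The two views agree to about 3 mm, with yaw at 19.4° and hinge at (0.559,-0.328). I'll close the gripper and travel above the rocker.

servo_tool(rows=[[[-34,-36,0],8.5,-1],[[-68,-72,0],17,-1],[[-102,-108,0],25.5,-1],[[-136,-144,0],34,-1],[[-170,-180,0],42.5,-1],[[-204,-216,0],51,-1],[[-238,-252,0],59.5,-1],[[-272,-288,0],68,-1]], force=60)

```text
t: 0.9
tcp_pos: [0.3835, 0.199, 0.4042]
tool_rot: [0.718, 0.696, -0.001, 0.0]
force: [0.9, -0.0, -0.4]
finger_gap: -0.001
```

```bash
cat > go.py <<'E'
import sys
from h import *
from scipy.spatial.transform import Rotation as R
import station
T=dict(far=(.582,-.320),blue=(.534,-.258),green=(.484,-.117))
x=sense();r=R.from_quat(x['tool_rot']);p=np.array(x['tcp_pos']);M=r.as_matrix()
print('t',x['t'],'tcp',p.round(4),'F',np.round(x['force'],2),'gap',round(x['finger_gap'],3),'tip',station.tip_extent,'q',np.round(x['q'],2))
h=np.degrees(np.arctan2(M[1,0],M[0,0]));print('heading',h,'turn',(h-19.4+180)%360-180,'z',M[:,2].round(3))
for k,v in T.items():
    d=np.array([*v,p[2]])-p; print(k,(M.T@d*1000).round(1))
E
python3 go.py
```

```text
t 0.9 tcp [0.3835 0.199  0.4042] F [ 0.86 -0.03 -0.43] gap -0.001 tip 0.1734 q [ 0.22  0.27  1.89 -0.    0.98  0.25]
heading 88.25242249540901 turn 68.852422495409 z [-0.001 -0.002 -1.   ]
far [-512.7  214.3    0.6]
blue [-452.2  164.4    0.6]
green [-312.8  110.1    0.4]
```

servo_tool(rows=[[[-45,19,0],8.5,-1],[[-90,38,0],17,-1],[[-135,57,0],25.5,-1],[[-180,76,0],34,-1],[[-225,95,0],42.5,-1],[[-270,114,0],51,-1],[[-315,133,0],59.5,-1],[[-360,151,0],68,-1]])

```text
t: 1.7
tcp_pos: [0.5237, -0.1675, 0.4043]
tool_rot: [0.985, 0.172, -0.001, 0.0]
force: [2.0, 0.3, 0.6]
finger_gap: 0.001
```

```bash
python3 go.py
```

```text
t 1.7 tcp [ 0.5237 -0.1675  0.4043] F [2.02 0.31 0.62] gap 0.001 tip 0.1734 q [-0.51  0.43  1.62 -0.    1.09  0.71]
heading 19.866144130076023 turn 0.4661441300760316 z [-0.002 -0.001 -1.   ]
far [3.000e+00 1.633e+02 1.000e-01]
blue [-21.   88.6   0.1]
green [-20.1 -61.    0. ]
```

servo_tool(rows=[[[1,45,0],0.5,-1],[[2,90,0],0.5,-1],[[3,135,10],0.5,-1],[[3,163,40],0.5,-1],[[3,163,75],0.5,-1],[[3,163,105],0.5,-1],[[3,163,125],0.5,-1],[[3,163,125],0.5,-1]])

```text
t: 2.5
tcp_pos: [0.5803, -0.3191, 0.2751]
tool_rot: [0.986, 0.168, -0.004, -0.003]
force: [0.1, 0.2, 0.1]
finger_gap: -0.002
```

```bash
python3 go.py; python3 - <<'E'
from h import *
o=[]
for n,b in(('top',(170,270,280,420)),('scene',(170,310,240,420))):
    s=snapshot(n);C=cloud(s);i=s['image'][b[0]:b[1],b[2]:b[3]]
    o.append(cv2.resize(i,(390,int(390*i.shape[0]/i.shape[1])),interpolation=2)); np.save(n+'1.npy',C)
h=min(a.shape[0] for a in o);h=max(a.shape[0] for a in o)
o=[cv2.copyMakeBorder(a,0,h-a.shape[0],0,0,0) for a in o]
cv2.imwrite('pics/a1.png',np.hstack(o))
E
```

```text
t 2.5 tcp [ 0.5803 -0.3191  0.2751] F [0.09 0.23 0.07] gap -0.002 tip 0.1734 q [-0.67  0.73  1.43 -0.    0.99  0.56]
heading 19.34713982952144 turn -0.05286017047856717 z [-0.009  0.004 -1.   ]
far [ 1.3  1.4 -0. ]
blue [-23.4 -73.    0.7]
green [ -23.9 -222.6    1.7]
```

View pics/a1.png

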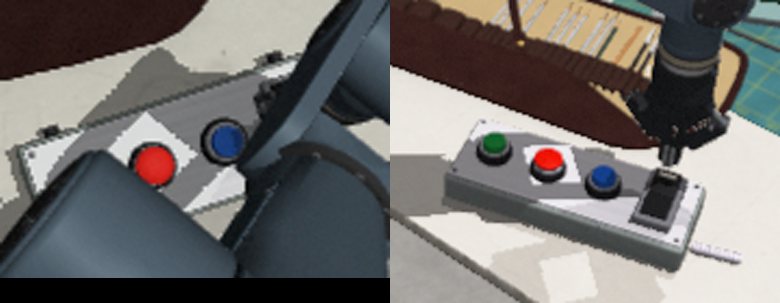

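The right-hand scene crop shows the closed fingertips just above the rocker's far end, with the white bar right below them. Pressing now.

servo_tool(rows=[[[1,1,10],0,-1],[[1,1,18],0,-1],[[1,1,22],0,-1],[[1,1,25],0,-1],[[1,1,28],0,-1],[[1,1,31],0,-1],[[1,1,33],0,-1],[[1,1,33],0,-1]])

```text
t: 3.4
tcp_pos: [0.5833, -0.3206, 0.2464]
tool_rot: [0.986, 0.168, -0.001, 0.0]
force: [0.3, 0.2, 1.8]
finger_gap: 0.0
```

```bash
python3 go.py
```

```text
t 3.4 tcp [ 0.5833 -0.3206  0.2464] F [0.34 0.15 1.78] gap 0.0 tip 0.1734 q [-0.67  0.77  1.44 -0.    0.93  0.56]
heading 19.376040241001007 turn -0.02395975899898417 z [-0.001 -0.001 -1.   ]
far [-1. -1.  0.]
blue [-25.7 -75.4  -0. ]
green [-2.61e+01 -2.25e+02 -1.00e-01]
```

servo_tool(rows=[[[0,0,2],0,-1],[[0,0,4],0,-1],[[0,0,6],0,-1],[[0,0,6],0,-1],[[0,0,6],0,-1]])

```text
t: 3.9
tcp_pos: [0.5834, -0.3205, 0.2418]
tool_rot: [0.986, 0.168, -0.0, 0.001]
force: [-0.4, 1.9, 9.4]
finger_gap: 0.003
```

```bash
python3 go.py
```

```text
t 3.9 tcp [ 0.5834 -0.3205  0.2418] F [-0.42  1.93  9.38] gap 0.003 tip 0.1734 q [-0.67  0.78  1.44 -0.    0.92  0.56]
heading 19.373747643200726 turn -0.026252356799261634 z [-0.001 -0.001 -1.   ]
far [-1.2 -0.9  0. ]
blue [-25.9 -75.3  -0.1]
green [-2.630e+01 -2.249e+02 -2.000e-01]
```

The tip is at 68.4 mm with 9.4 N, so it's on the hard stop. I'll push a touch more, then lift and check.

servo_tool(rows=[[[0,0,3],0,-1],[[0,0,3],0,-1],[[0,0,-20],0,-1],[[0,0,-40],0,-1],[[-12,-37,-40],0,-1],[[-26,-75,-40],0,-1],[[-26,-75,-40],0,-1],[[-26,-75,-40],0,-1]])

```text
t: 4.7
tcp_pos: [0.5335, -0.2578, 0.2815]
tool_rot: [0.986, 0.169, -0.001, 0.001]
force: [0.2, -0.7, -0.6]
finger_gap: 0.003
```

```bash
python3 go.py; python3 - <<'E'
from h import *
s=snapshot('scene');i=s['image'][200:300,250:400];cv2.imwrite('pics/a2.png',cv2.resize(i,None,fx=5,fy=5,interpolation=2))
E
```

```text
t 4.7 tcp [ 0.5335 -0.2578  0.2815] F [ 0.22 -0.74 -0.65] gap 0.003 tip 0.1734 q [-0.64  0.65  1.62 -0.    0.88  0.6 ]
heading 19.424938726057807 turn 0.024938726057797567 z [-0.002 -0.001 -1.   ]
far [25.1 74.8  0. ]
blue [ 0.4  0.4 -0. ]
green [ 2.000e-01 -1.492e+02 -1.000e-01]
```

View pics/a2.png

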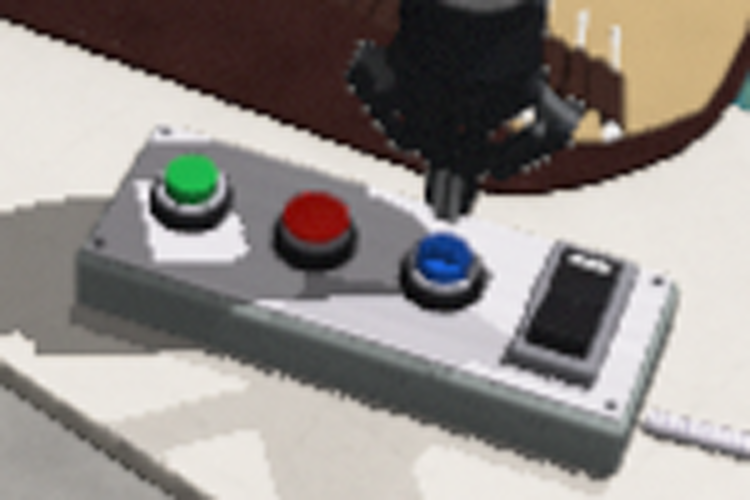

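The crop shows the tip above the blue cap at (445,255), and the rocker with its far half lying flat at (590,265). I'll confirm that by depth before pressing blue.

```bash
cat > zc.py <<'E'
from h import *
C=cloud(snapshot('scene')); C0=np.load('scene.npy')
c,s=np.cos(np.radians(19.4)),np.sin(np.radians(19.4)); hg=np.array([.559,-.328])
for nm,o in dict(far=(.024,0),far_end=(.033,0),near=(-.024,0),blue=(0,.075),red=(0,.15),green=(0,.225)).items():
    p=hg+[c*o[0]-s*o[1],s*o[0]+c*o[1]]
    print(nm,*[np.median(D[(np.linalg.norm(D[...,:2]-p,axis=-1)<.008)&(D[...,2]<.095)&(D[...,2]>.045)][:,2]).round(4) for D in(C0,C)])
E
python3 zc.py
```

```text
far 0.0762 0.0693
far_end 0.077 0.0693
near 0.0704 0.0776
blue 0.076 0.0765
red 0.0762 0.076
green 0.077 0.0776
```

The rocker is on (far point 69.3 mm, near half up). Pressing blue now.

servo_tool(rows=[[[0,0,15],0,-1],[[0,0,28],0,-1],[[0,0,33],0,-1],[[0,0,37],0,-1],[[0,0,40],0,-1],[[0,0,43],0,-1],[[0,0,44],0,-1],[[0,0,44],0,-1]])

```text
t: 5.6
tcp_pos: [0.5349, -0.2598, 0.2413]
tool_rot: [0.986, 0.169, 0.0, 0.003]
force: [-5.6, 0.8, 20.2]
finger_gap: -0.001
```

```bash
python3 go.py
```

```text
t 5.6 tcp [ 0.5349 -0.2598  0.2413] F [-5.63  0.79 20.24] gap -0.001 tip 0.1734 q [-0.64  0.71  1.63 -0.    0.79  0.6 ]
heading 19.406941061096536 turn 0.0069410610965405795 z [ 0.002 -0.005 -1.   ]
far [24.5 72.5  0.4]
blue [-0.2 -2.  -0. ]
green [  -0.5 -151.6   -0.8]
```

It's at the stop: tip 67.9 mm, 20 N. I'll lift high and pass over red to green.

servo_tool(rows=[[[0,0,-25],0,-1],[[0,0,-60],0,-1],[[0,-40,-60],0,-1],[[0,-80,-60],0,-1],[[0,-120,-60],0,-1],[[-0.5,-151,-60],0,-1],[[-0.5,-151,-55],0,-1],[[-0.5,-151,-45],0,-1]])

```text
t: 6.4
tcp_pos: [0.4846, -0.1169, 0.286]
tool_rot: [0.986, 0.169, 0.002, 0.004]
force: [0.8, -0.1, 0.1]
finger_gap: -0.004
```

```bash
python3 go.py; python3 zc.py; python3 - <<'E'
from h import *
s=snapshot('scene');i=s['image'][200:300,250:400];cv2.imwrite('pics/a3.png',cv2.resize(i,None,fx=5,fy=5,interpolation=2))
E
```

```text
t 6.4 tcp [ 0.4846 -0.1169  0.286 ] F [ 0.78 -0.07  0.1 ] gap -0.004 tip 0.1734 q [-0.46  0.55  1.86 -0.01  0.73  0.77]
heading 19.49364236092605 turn 0.09364236092605438 z [ 0.005 -0.006 -1.   ]
far [ 24.  223.9   1.7]
blue [ -0.5 149.5   1.1]
green [-0.6 -0.1 -0. ]
far 0.0762 0.0696
far_end 0.077 0.0677
near 0.0704 0.0766
blue 0.076 0.0686
red 0.0762 0.076
green 0.077 0.0764
```

View pics/a3.png

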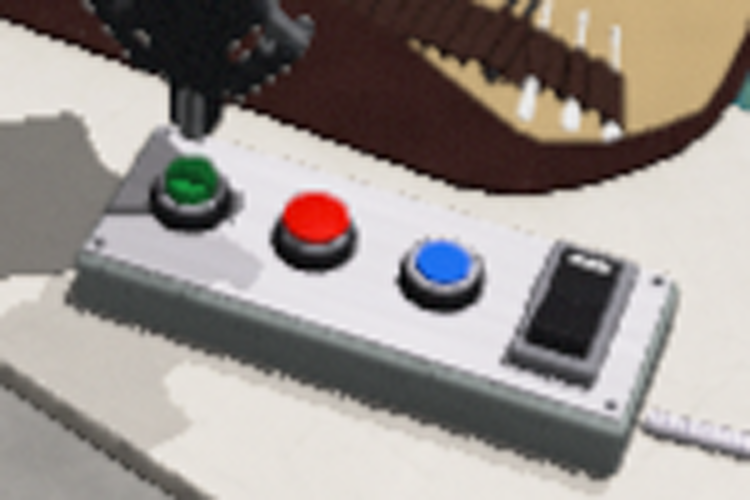

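Blue has stayed in at (442,262) with its top at 68.6 mm, the rocker is on, red is out, and the tip is over green at (190,180). Pressing green.

servo_tool(rows=[[[0,0,18],0,-1],[[0,0,32],0,-1],[[0,0,37],0,-1],[[0,0,41],0,-1],[[0,0,44],0,-1],[[0,0,46],0,-1],[[0,0,47],0,-1],[[0,0,47],0,-1]])

```text
t: 7.3
tcp_pos: [0.4847, -0.1189, 0.241]
tool_rot: [0.986, 0.169, 0.001, 0.004]
force: [-7.0, -1.8, 27.4]
finger_gap: -0.001
```

servo_tool(rows=[[[0,0,1],0,-1],[[0,0,1],0,-1],[[0,0,1],0,-1],[[0,0,1],0,-1],[[0,0,1],0,-1],[[0,0,1],0,-1]])

```text
t: 7.9
tcp_pos: [0.4846, -0.119, 0.2414]
tool_rot: [0.986, 0.169, 0.001, 0.004]
force: [-2.7, 0.2, 10.1]
finger_gap: 0.004
```

```bash
python3 go.py; python3 zc.py; python3 go.py | head -1
```

```text
t 7.9 tcp [ 0.4846 -0.119   0.2414] F [-2.71  0.17 10.13] gap 0.004 tip 0.1734 q [-0.46  0.63  1.88 -0.01  0.62  0.77]
heading 19.40783161365407 turn 0.007831613654076364 z [ 0.004 -0.007 -1.   ]
far [ 25.1 222.    1.9]
blue [  0.4 147.6   1.2]
green [ 0.1 -2.  -0. ]
far 0.0762 0.0686
far_end 0.077 0.0681
near 0.0704 0.0771
blue 0.076 0.069
red 0.0762 0.0774
green 0.077 0.0727
t 7.95 tcp [ 0.4846 -0.119   0.2414] F [-2.75  1.11 10.29] gap -0.004 tip 0.1734 q [-0.46  0.63  1.88 -0.01  0.62  0.77]
```

```bash
python3 -c "
import station;print(station.sign_off())"
```

```text
the job is handed in; nothing more can be done
None
```

I pushed the rocker's far end down, then the blue button in, then the green button, and handed the job in at about 8 s while still holding green. The sign-off reports no verdict, so the results below are from my own last checks.

- **Rocker:** on. Its far half measures about 68.5 mm above the table and its near half is up.
- **Blue button:** in and staying in. Its top measures about 69 mm; fully in is 68 mm and out is 76 mm.
- **Green button:** held at its stop. The fingertips are at 68.0 mm with a steady push of about 10 N.
- **Red button:** out. Its top measures about 76–77 mm, and the gripper passed well above it.

**Reading that disagreed:** the camera showed the green cap at 72.7 mm. The fingers cover that spot, so I relied on the fingertip height and the push force instead.

**Not checked:** I took no final picture of the loose items. The arm stayed well above the table and touched only the three controls.

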